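# Nest the graded scoop pans by sliding them home

### The arm

A 6-joint arm with a two-finger parallel gripper is mounted at the origin on a cart in front of the work surface, level with it; the furniture and walls round the work are solid. World frame = base frame: x ahead of the robot, y to its left, z up, the work surface at z = 0. Lengths are in mm, angles in degrees, forces in N, time in s.
With the tool pointing down it reaches from about 275 to 775 mm from the base axis. Payload 14.6 kg.
Tool frame: the origin (TCP) lies at the very end of the fingers, on their centre line; the grasp point (between the pads) lies 19 mm behind it; z points along the fingers, y is the line along which they close (so a half turn about z gives the same grasp; the last joint's range is limited). The gripper opens to 85 mm and grips with 20 to 120 N. Pads are 22 mm wide; open, the fingers measure 114 mm over their backs; the gripper's body (76 mm by 85 mm) begins 54 mm behind the grasp point. The pads swing forward as they close: fully open they stand 13 mm farther back than shut.
Start: joints at [63.696, 15.075, -2.767, 72.158, 0, 81.102], TCP at [157.057, 500.96, 231.278] pointing down, gripper open.
Joint ranges: [-151.79, 151.79], [-50.71, 97.33], [-67.44, 78.34], [-121.81, 120.89], [-77.56, 73.72], [-180, 180]. Speed limits (degrees/s): [108.29, 108.29, 147.25, 159.86, 180, 180].

### API

Orientations are given as [roll, pitch, yaw] about the fixed x, y, z axes, in that order (R = Rz(yaw) Ry(pitch) Rx(roll)).
In Python, from rig import robot gives the robot as it stands. The module is installed in compiled form; this text tells all that it offers.
- The arm moves only by the tool jog_arm, never from a script. Its argument "series" is a list of rows, each a list of 5 numbers: the shift along the tool's x, y, z each as a share of 100 mm, from -1 to 1, then the turn about the tool's z as a share of 360 degrees, from -1 to 1, then the finger opening in mm, from 0 to 85.4. A call has 1 to 12 rows; each row shifts and turns the commanded pose from where the row before left it, along the tool's axes as they then stand; what a row does not reach is not made up. A row lasts 1/12 s, in which the tool goes at most 41.7 mm and 7.16 degrees, less where a joint would pass 70% of its speed; a pose out of reach is approached as far as the arm can. A call with a number of a shift or a turn outside -1 to 1 is refused whole. A call with a gripper value outside its range is refused whole. The fingers move at their own pace and stop on an object; "squeeze" is the grip in N (left out, the last holds). Time passes only in rows, so rows that do not move let the fingers close. It gives the time, the measured TCP pose, the force, the opening and the grip force at its end, in the units of the state.
- robot.read_state(): the state, without advancing time (a new reading comes with each control period).
- robot.get_image(name): name is "scene" or "top" or "wrist"; returns a dict with "img" (400x640x3 uint8, red, green, blue), "K" (3x3 intrinsics, pixels), "world_from_camera" (4x4, takes a point from camera to world coordinates); the wrist camera has in their place "tool_from_camera" (4x4, takes a point from camera to tool coordinates, whose origin is the TCP and whose axes are the flange's). Camera axes: x right, y down, z forward; pixel columns grow to the right and rows downward; lengths in mm; the calibration is good to about 2 mm. A picture is of the moment at which its call begins: read the wrist's pose just before it. There is no depth.
- robot.hand_in(): hands the job in; it is judged then, once.
The state is a dict: "t": time; "joint_positions": joint angles; "qd": joint speeds; "effort": joint torques, N m; "tool_pos": TCP position; "eef_rot": TCP orientation; "ft_force": force on the tool from outside, world axes, zero at the start; "torque": the same for the moment, N m; "opening": finger opening in mm; "finger_force": force on a finger pad.
Only numpy, scipy, OpenCV 4.12 (cv2) and the standard library are available. Lean on these libraries where they do the work, as an engineer would, in place of code of your own. Each camera call takes 0.05 s, during which the arm holds its last target. There are 200 camera calls.

### The job

Put the scoop pans away inside one another in size order: the blue one inside the dark grey one that is screwed to the bench, and the green one inside the blue one, each in through the open mouth, nose first, and pushed fully home. Slide them along the bench, without lifting or tipping them, and leave the other things on the bench where they are.

Things in the scene. Friction and masses are not known exactly. Their poses are not given: they have to be found in the camera images.
- scoop_large: dark grey scoop pan: open top, round closed nose, open mouth. Origin: underside, at the centre of the nose's arc; +x to the nose, z up. Nose outer radius 62 (inner 58) mm; mouth edge at x=-75, 138 wide there (sides open 5 deg each). Walls 4 thick, 45 high; floor 2.5, bent up under the nose, 1 at the mouth lip. Screwed down: it cannot move.
- scoop_medium: blue scoop pan: open top, round closed nose, open mouth. Origin: underside, at the centre of the nose's arc; +x to the nose, z up. Nose outer radius 50 (inner 46) mm; mouth edge at x=-65, 112 wide there (sides open 5 deg each). Walls 4 thick, 41 high; floor 2.5, bent up under the nose, 1 at the mouth lip. Loose, about 0.25 kg. Home in the grey one, its origin is 8 mm ahead of its.
- scoop_small: green scoop pan: open top, round closed nose, open mouth. Origin: underside, at the centre of the nose's arc; +x to the nose, z up. Nose outer radius 38 (inner 34) mm; mouth edge at x=-55, 86 wide there (sides open 5 deg each). Walls 4 thick, 37 high; floor 2.5, bent up under the nose, 1 at the mouth lip. Loose, about 0.18 kg. Home in the blue one, its origin is 8 mm ahead of its.
- parts_bin: clear bin with remotes, 188x228x111 mm, fixed in place at the back right; origin under its middle; obstacle, its yaw is 0
- capstan (a point): hub of the capstan of the key machine at the right: its four arms stand in a plane across y, reach 130 mm fore and aft, and hang low over the bench (from about 60 mm up); obstacle, fixed
- jar: bystander: clear jar with a red lid, 62 mm across, 86 mm tall; origin under its middle
- bottle: bystander: white oil bottle, 44 mm across, 136 mm tall; origin under its middle
- white_cylinder: bystander: white lock cylinder, 33 mm across, 31 mm tall; origin under its middle
- padlock: bystander: brass padlock lying flat, 42x67x17 mm (its y is the long way); origin under its middle
- hex_keys: bystander: green hex key set, 90x28x20 mm (its x is the long way); origin under its middle
- screwdriver: bystander: red screwdriver lying flat, 169x24x25 mm (its x is the long way); origin under its middle
- loupe: bystander: black loupe standing, 34 mm across, 28 mm tall; origin under its middle
- car_key: bystander: black car key lying flat, 29x86x10 mm (its y is the long way); origin under its middle

How it is judged:
By the outcome, as a careful person would: the job done as asked, in the order asked, and still so for the second after the job is handed in, with the robot touching nothing.
It also fails if it takes over 66 s, if anything falls off the work surface, if the arm or the gripper's body presses on something with over 40 N, if the wrist force passes 120 N, or if a joint passes its speed limit or range.

## Working session

There is one attempt and no reset: what is moved stays moved. The work goes in short steps, Python scripts to look and compute and a tool call to move; the robot and the scene stay as the last step left them, time stands still between calls to the robot, and variables do not carry over. Pictures are saved under pics/ and viewed, at most 13 in all, crops included, and the job is handed in when it is done.

Besides the shell and the picture viewer there is one more tool, called after "Emit:" by a JSON object that holds its "name" and its "arguments". jog_arm: Moves the arm, as the interface text tells. Shift numbers are shares of 100 mm and turn numbers shares of 360 degrees, none past 1 either way. Its arguments: {"type":"object","properties":{"series":{"type":"array","items":{"type":"array","items":{"type":"number"}}},"squeeze":{"type":"number"}},"required":["series"]}

```bash
mkdir -p pics; cat > h.py <<'E'
from rig import robot
import numpy as np, cv2
def proj(c,p):
    T=np.linalg.inv(c["world_from_camera"]);q=T[:3,:3]@np.array(p,float)+T[:3,3];q=c["K"]@q;return q[:2]/q[2]
def px2w(c,u,v,z):
    T=np.array(c["world_from_camera"]);d=T[:3,:3]@np.linalg.inv(c["K"])@np.array([u,v,1.]);o=T[:3,3];return o+d*(z-o[2])/d[2]
E
python3 - <<'E'
from h import *
s=robot.read_state();print({k:np.round(v,2).tolist() for k,v in s.items()})
for n in("top","scene"):
    c=robot.get_image(n);cv2.imwrite(f"pics/{n}0.png",c["img"][:,:,::-1]);np.save(f"{n}.npy",c,allow_pickle=True);print(n,np.round(c["world_from_camera"],2).tolist(),c["K"].tolist())
E
```

```text
{'t': 0.0, 'joint_positions': [63.7, 15.1, -2.8, 72.16, -0.0, 81.1], 'qd': [0.05, -0.01, -0.08, 0.06, -0.06, -0.0], 'effort': [0.0, -63.76, 38.46, 0.01, -0.0, -0.0], 'tool_pos': [156.95, 500.72, 230.83], 'eef_rot': [-179.94, -0.01, 162.59], 'ft_force': [-0.25, -0.75, -0.32], 'torque': [-0.02, 0.03, 0.0], 'finger_force': 0.0, 'opening': 85.38}
top [[0.02, -0.99, 0.1, 369.21], [-1.0, -0.02, 0.0, 40.97], [-0.0, -0.1, -0.99, 1428.85], [0.0, 0.0, 0.0, 1.0]] [[483.3170389219429, 0.0, 330.2905829840584], [0.0, 483.3170389219429, 194.5473862575548], [0.0, 0.0, 1.0]]
scene [[0.48, -0.61, 0.63, -171.92], [-0.88, -0.33, 0.35, -345.49], [-0.01, -0.72, -0.69, 818.88], [0.0, 0.0, 0.0, 1.0]] [[361.3396927772562, 0.0, 317.8741088998684], [0.0, 361.3396927772562, 204.91922001790365], [0.0, 0.0, 1.0]]
```

View pics/top0.png

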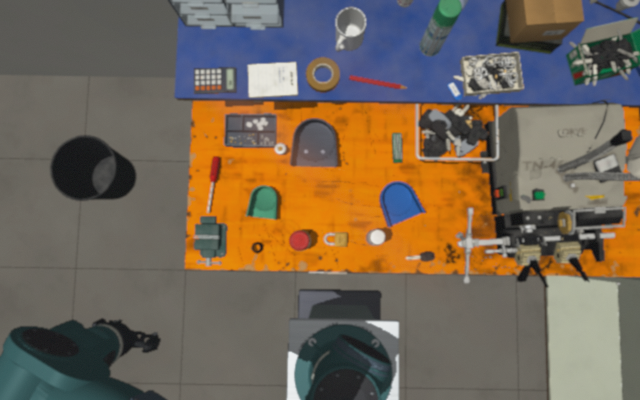

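View pics/scene0.png

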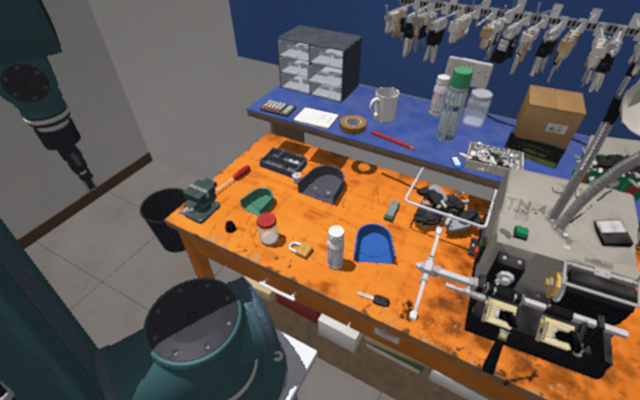

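The top view shows the grey pan at about (316,143), the blue at (401,203) and the green at (264,203), all with noses up the picture (+x). Enlarging to measure.

```bash
python3 - <<'E'
from h import *
c=robot.get_image("top");I=c["img"][105:265,230:445,::-1]
I=cv2.resize(I,None,fx=3.7,fy=3.7,interpolation=cv2.INTER_CUBIC);cv2.imwrite("pics/crop1.png",I);print(I.shape)
E
```

```text
(592, 796, 3)
```

View pics/crop1.png

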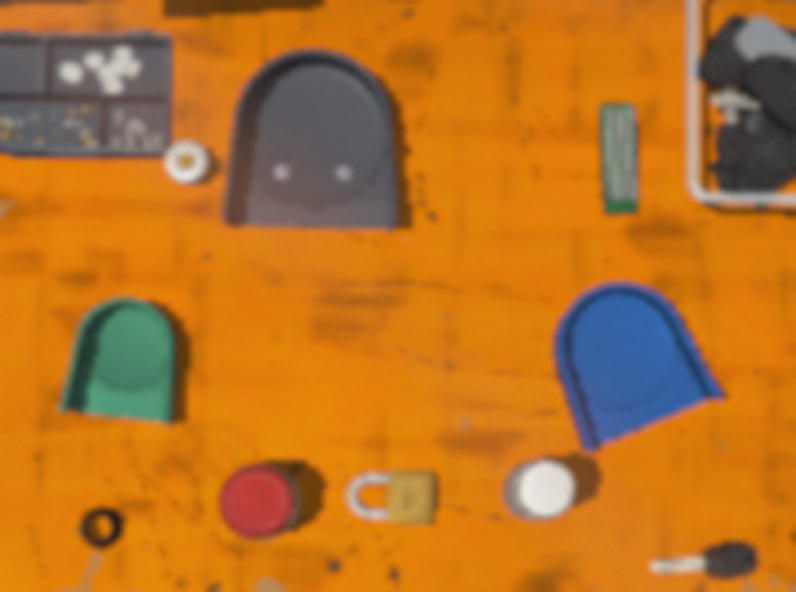

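```bash
cat > fit.py <<'E'
from h import *
from scipy.optimize import minimize
P={"large":(62,75,45),"medium":(50,65,41),"small":(38,55,37)}
S=4
def outline(r,m,off=0):
    a=np.radians(np.linspace(-95,95,40));r=r-off
    p=np.c_[r*np.cos(a),r*np.sin(a)]
    t=np.tan(np.radians(5));w=r/np.cos(np.radians(5))+m*t
    return np.r_[[[-m,-w]],p,[[-m,w]]]
def render(c,name,pose,shape,box):
    r,m,H=P[name];x,y,yaw=pose;cs,sn=np.cos(np.radians(yaw)),np.sin(np.radians(yaw))
    def pj(o,z):
        w=np.c_[x+cs*o[:,0]-sn*o[:,1],y+sn*o[:,0]+cs*o[:,1],np.full(len(o),z)]
        T=np.linalg.inv(c["world_from_camera"]);q=(w@T[:3,:3].T+T[:3,3])@c["K"].T
        return ((q[:,:2]/q[:,2:]-[box[0],box[1]]+.5)*S-.5)
    M=np.zeros(shape,np.uint8);f=lambda p:cv2.fillPoly(M,[np.round(p*16).astype(np.int32)],255,cv2.LINE_AA,4)
    o=outline(r,m);i=outline(r,m,4);f(pj(o,0))
    for w in(o,i):
        a,b=pj(w,0),pj(w,H)
        for k in range(len(w)-1):f(np.array([a[k],a[k+1],b[k+1],b[k]]))
    a,b=pj(o,H),pj(i,H)
    for k in range(len(o)-1):f(np.array([a[k],a[k+1],b[k+1],b[k]]))
    for k in(0,-1):f(np.array([a[k],b[k],pj(i,0)[k],pj(o,0)[k]]))
    return M
def mask(c,name,box):
    I=c["img"][box[1]:box[3],box[0]:box[2]]
    I=cv2.resize(I,None,fx=S,fy=S,interpolation=cv2.INTER_CUBIC);h,s,v=cv2.split(cv2.cvtColor(I,cv2.COLOR_RGB2HSV))
    if name=="medium":M=(h>90)&(h<140)&(s>90)
    elif name=="small":M=(h>45)&(h<100)&(s>60)
    else:M=(s<120)
    M=M.astype(np.uint8)
    M=cv2.morphologyEx(M,cv2.MORPH_OPEN,np.ones((5,5)))
    n,L,st,_=cv2.connectedComponentsWithStats(M);k=1+st[1:,4].argmax()
    return ((L==k)*255).astype(np.uint8)
def fit(name,p0,views):
    ms=[(c,b,mask(c,name,b)) for c,b in views]
    def cost(p):
        return sum(np.abs(render(c,name,p,m.shape,b).astype(float)-m).sum()/m.sum(dtype=float) for c,b,m in ms)
    p=np.array(p0,float)
    for s in(15,4):
        p=minimize(cost,p,method="Nelder-Mead",options=dict(initial_simplex=[p]+[p+s*e for e in np.eye(3)],xatol=.05,fatol=1e-5)).x
    return p,cost(p)
E
cat > run.py <<'E'
from fit import *
T=robot.get_image("top");C=robot.get_image("scene")
B={"large":((292,110,345,172),(293,160,352,210)),"medium":((370,170,435,235),(348,215,405,270)),"small":((240,175,290,228),(236,182,280,218))}
U={"large":(316,143),"medium":(401,200),"small":(264,203)}
for n in P:
    p=px2w(T,*U[n],20);p0=[p[0],p[1],10 if n=="medium" else 0]
    for v in([(T,B[n][0])],[(C,B[n][1])],[(T,B[n][0]),(C,B[n][1])]):
        q,c=fit(n,p0,v);print(n,np.round(q,1),round(c,3))
for n,u,v,z in(("jar",300,240,86),("padlock",336,240,17),("bottle",377,237,136),("cyl",280,149,31),("hex",397,148,20),("cap",470,243,90),("keytip",406,257,5),("loupe",257,247,28)):print(n,np.round(px2w(T,u,v,z)))
E
python3 run.py
```

```text
large [673.8  93.2  -0.7] 0.035
large [674.   95.2  -1.6] 0.19
large [673.6  93.9  -0.8] 0.23
medium [ 500.4 -151.5   25.2] 0.133
medium [ 503.7 -149.5   24.3] 0.102
medium [ 503.4 -152.5   21.9] 0.244
small [498.  241.2  -6. ] 0.144
small [497.3 237.9 -11.8] 0.279
small [495.1 237.4 -11.1] 0.424
jar [377. 126.  86.]
padlock [379.  26.  17.]
bottle [388. -82. 136.]
cyl [642. 194.  31.]
hex [ 653. -151.   20.]
cap [ 377. -343.   90.]
keytip [ 333. -180.    5.]
loupe [355. 253.  28.]
```

Emit:
{"name": "jog_arm", "arguments": {"series": [[-0.26,-0.26,0,0,45],[-0.26,-0.26,0,0,45],[-0.26,-0.26,0,0,45],[-0.26,-0.26,0,0,45],[-0.26,-0.26,0,0,45],[-0.26,-0.26,0,0,45],[-0.26,-0.26,0,0,45],[-0.26,-0.26,0,0,45],[-0.26,-0.26,0,0,45],[-0.26,-0.26,0,0,45],[-0.26,-0.26,0,0,45],[-0.26,-0.26,0,0,45]], "squeeze": 20}}

```text
t: 1.25
tool_pos: [361.8, 108.1, 231.4]
eef_rot: [180.0, 0.0, 162.6]
ft_force: [1.0, 1.2, -0.2]
opening: 44.7
finger_force: 0.0
```

Emit:
{"name": "jog_arm", "arguments": {"series": [[-0.26,-0.26,0,0,45],[-0.26,-0.26,0,0,45],[-0.26,-0.26,0,0,45],[-0.26,-0.26,0,0,45],[-0.26,-0.26,0,0,45],[-0.26,-0.26,0,-0.019,45],[0,0,0,-0.019,45],[0,0,0,-0.019,45],[0,0,0,-0.019,45],[0,0,0,-0.019,45],[0,0,0,-0.019,45],[0,0,0,0,45]]}}

```text
t: 2.25
tool_pos: [463.6, -85.6, 231.2]
eef_rot: [180.0, -0.0, -156.0]
ft_force: [0.7, 0.8, 0.4]
opening: 45.0
finger_force: 0.0
```

```bash
python3 - <<'E'
from fit import *
s=robot.read_state();print({k:np.round(s[k],1).tolist() for k in("t","joint_positions","tool_pos","eef_rot","opening")})
c=robot.get_image("wrist");cv2.imwrite("pics/w1.png",c["img"][:,:,::-1]);print(np.round(c["tool_from_camera"],2).tolist(),np.round(c["K"]).tolist())
np.save("w1.npy",dict(c,s=s),allow_pickle=True)
E
```

```text
{'t': 2.2, 'joint_positions': [-20.4, 9.8, -9.8, 70.4, 0.0, -44.3], 'tool_pos': [463.6, -85.6, 231.2], 'eef_rot': [180.0, -0.0, -156.0], 'opening': 45.0}
[[-0.0, -0.95, -0.32, 81.24], [1.0, -0.0, -0.0, -1.01], [-0.0, -0.32, 0.95, -143.2], [0.0, 0.0, 0.0, 1.0]] [[314.0, 0.0, 321.0], [0.0, 314.0, 198.0], [0.0, 0.0, 1.0]]
```

View pics/w1.png

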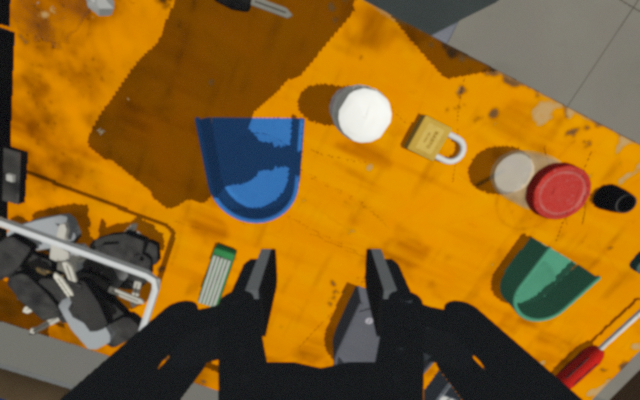

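The wrist view shows blue at (250,170), with its mouth edge on row 118 and its nose at row 221, and green at (545,275). I'll fit both in this view.

```bash
cat >> fit.py <<'E'
from scipy.spatial.transform import Rotation as Ro
def wrist(c,s):
    W=np.eye(4);W[:3,:3]=Ro.from_euler("xyz",s["eef_rot"],degrees=True).as_matrix();W[:3,3]=s["tool_pos"]
    return dict(c,world_from_camera=W@c["tool_from_camera"])
E
python3 - <<'E'
from fit import *
d=np.load("w1.npy",allow_pickle=True).item();c=wrist(d,d["s"])
for n,b,p in(("medium",(185,105,315,232),(500,-151,24)),("small",(485,225,610,330),(497,239,-8))):
    q,e=fit(n,p,[(c,b)]);print(n,np.round(q,1),round(e,3))
    m=mask(c,n,b);r=render(c,n,q,m.shape,b);cv2.imwrite(f"pics/d_{n}.png",np.dstack([m,r,r]))
E
python3 -c "
import cv2,numpy as np
a=cv2.imread('pics/d_medium.png');b=cv2.imread('pics/d_small.png')
h=max(a.shape[0],b.shape[0]);f=lambda x:cv2.copyMakeBorder(x,0,h-x.shape[0],0,0,0)
o=np.hstack([f(a),f(b)]);o=cv2.resize(o,None,fx=.75,fy=.75);cv2.imwrite('pics/d.png',o);print(o.shape)"
```

```text
medium [ 505.4 -149.6   23.6] 0.05
small [500.4 241.   -9.4] 0.098
(381, 765, 3)
```

View pics/d.png

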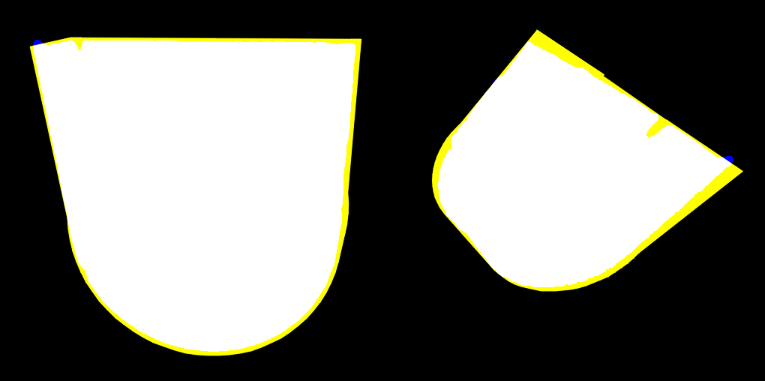

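Emit:
{"name": "jog_arm", "arguments": {"series": [[0,-0.25,0,0.001,45],[0,-0.25,0,0,45],[0,-0.254,0,0,45],[0,0,0,0,45],[0,0,0.38,0,45],[0,0,0.38,0,45],[0,0,0.38,0,45],[0,0,0.38,0,45],[0,0,0.38,0,45],[0,0,0.15,0,45],[0,0,0.14,0,45],[0,0,0,0,45]]}}

```text
t: 3.3
tool_pos: [492.0, -153.9, 10.0]
eef_rot: [179.8, -0.1, -156.9]
ft_force: [-0.6, -0.3, -0.9]
opening: 44.9
finger_force: 0.0
```

Emit:
{"name": "jog_arm", "arguments": {"series": [[0,0,0,0,50],[0,0,0,0,54],[0,0,0,0,57],[0,0,0,0,59],[0,0,0,0,61],[0,0,0,0,62],[0,0,0,0,62],[0,0,0,0,62]]}}

```text
t: 3.97
tool_pos: [493.6, -154.9, 12.4]
eef_rot: [-180.0, 0.0, -156.7]
ft_force: [-0.2, -0.2, -0.2]
opening: 62.1
finger_force: 0.0
```

Emit:
{"name": "jog_arm", "arguments": {"series": [[0,0,0,0,63],[0,0,0,0,64],[0,0,0,0,65],[0,0,0,0,66],[0,0,0,0,67],[0,0,0,0,68],[0,0,0,0,68],[0,0,0,0,68]]}}

```text
t: 4.63
tool_pos: [493.5, -154.8, 12.2]
eef_rot: [180.0, -0.0, -156.7]
ft_force: [-0.3, -1.3, -1.8]
opening: 67.4
finger_force: 21.2
```

```bash
python3 - <<'E'
from fit import *
c=robot.get_image("wrist");cv2.imwrite("pics/w2.png",c["img"][:,:,::-1])
E
```

```text
(no output)
```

View pics/w2.png

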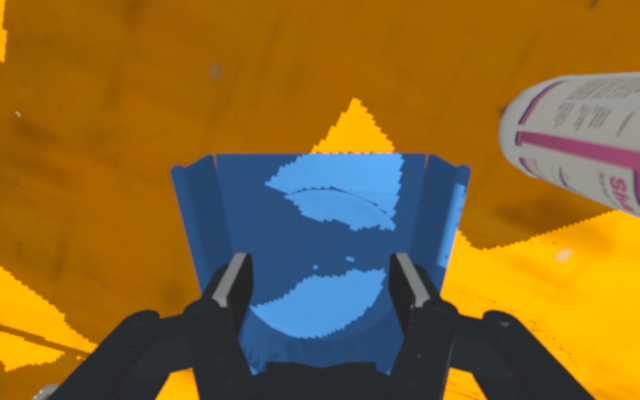

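Emit:
{"name": "jog_arm", "arguments": {"series": [[-0.12,-0.05,0,0,68],[-0.11,-0.05,0,0,68],[0,0,0,0.0134,68],[0,0,0,0.0134,68],[0,0,0,0.0134,68],[0,0,0,0.0134,68],[0,0,0,0.0134,68],[0,0,0,0,68],[0,0.1,0,0,68],[0,0.2,0,0,68],[0,0.2,0,0,68],[0,0.2,0,0,68]]}}

```text
t: 5.68
tool_pos: [519.4, -83.7, 12.2]
eef_rot: [180.0, -0.0, 179.3]
ft_force: [0.5, 0.6, -2.2]
opening: 67.4
finger_force: 22.9
```

Emit:
{"name": "jog_arm", "arguments": {"series": [[0,0.2,0,0,68],[0,0.2,0,0,68],[0,0.2,0,0,68],[0,0.2,0,0,68],[0,0.2,0,0,68],[0,0.2,0,0,68],[0,0.2,0,0,68],[0,0.2,0,0,68],[0,0.15,0,0,68],[0,0.05,0,0,68],[0,0,0,0,68],[0,0,0,0,68]]}}

```text
t: 6.68
tool_pos: [522.2, 95.0, 12.2]
eef_rot: [-180.0, -0.0, 179.3]
ft_force: [0.2, -1.0, -2.1]
opening: 67.7
finger_force: 22.9
```

```bash
python3 - <<'E'
from fit import *
print(robot.read_state()["tool_pos"])
c=robot.get_image("top");C=robot.get_image("scene")
I=[cv2.resize(c["img"][105:225,240:360],None,fx=3.3,fy=3.3,interpolation=cv2.INTER_CUBIC),cv2.resize(C["img"][150:270,240:360],None,fx=3.3,fy=3.3,interpolation=cv2.INTER_CUBIC)]
cv2.imwrite("pics/t2.png",np.hstack(I)[:,:,::-1])
E
```

```text
[522.17470421  95.01498913  12.24470952]
```

View pics/t2.png

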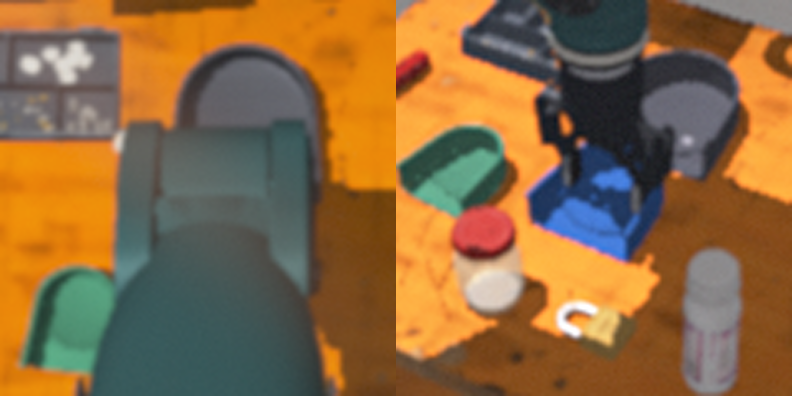

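Emit:
{"name": "jog_arm", "arguments": {"series": [[0,0,0,0,66],[-0.08,0,0,0,66],[-0.08,0,0,0,66],[-0.08,0,0,0,66],[-0.08,0,0,0,66],[-0.08,0,0,0,66],[-0.08,0,0,0,66],[0,0,0,0,66]]}}

```text
t: 7.45
tool_pos: [572.5, 94.3, 12.4]
eef_rot: [180.0, 0.1, 179.1]
ft_force: [0.6, -0.7, 2.0]
opening: 66.2
finger_force: 3.5
```

Emit:
{"name": "jog_arm", "arguments": {"series": [[-0.08,0,0,0,66],[-0.08,0,0,0,66],[-0.08,0,0,0,66],[-0.08,0,0,0,66],[-0.08,0,0,0,66],[0,0,0,0,66]]}}

```text
t: 7.95
tool_pos: [612.2, 93.7, 12.4]
eef_rot: [180.0, 0.1, 179.1]
ft_force: [-0.1, -1.1, 4.6]
opening: 65.8
finger_force: 6.0
```

```bash
cat > v.py <<'E'
from fit import *
import sys
print(np.round(robot.read_state()["tool_pos"],1))
C=robot.get_image("scene");b=[int(a) for a in sys.argv[2:6]]
cv2.imwrite(sys.argv[1],cv2.resize(C["img"][b[1]:b[3],b[0]:b[2]],None,fx=5,fy=5,interpolation=cv2.INTER_CUBIC)[:,:,::-1])
E
python3 v.py pics/s3.png 240 150 370 250
```

```text
[612.2  93.7  12.4]
```

View pics/s3.png

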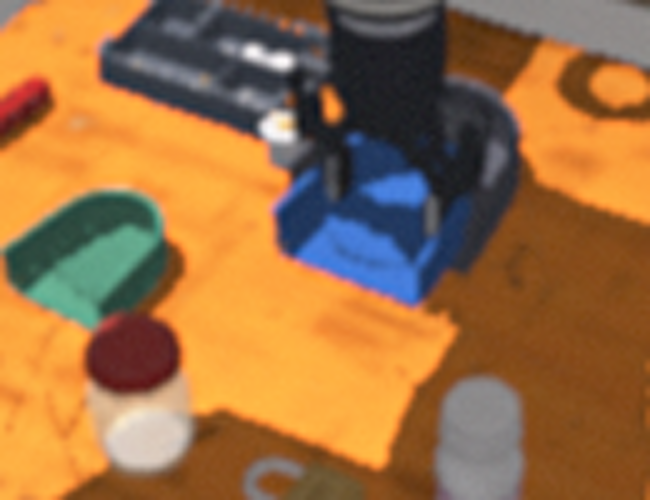

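Emit:
{"name": "jog_arm", "arguments": {"series": [[-0.08,0,-0.005,0,66],[-0.08,0,-0.005,0,66],[-0.08,0,-0.005,0,66],[-0.08,0,0,0,66],[-0.06,0,0,0,66],[0,0,0,0,66]]}}

```text
t: 8.5
tool_pos: [649.6, 93.1, 13.5]
eef_rot: [180.0, 0.0, 179.1]
ft_force: [0.0, -1.4, -0.9]
opening: 65.9
finger_force: 5.9
```

Emit:
{"name": "jog_arm", "arguments": {"series": [[-0.03,0,0,0,66],[-0.03,0,0,0,66],[-0.03,0,0,0,66],[0,0,0,0,66]]}}

```text
t: 8.83
tool_pos: [657.8, 93.0, 13.8]
eef_rot: [180.0, 0.0, 179.2]
ft_force: [-0.1, 0.5, -2.4]
opening: 66.0
finger_force: 5.9
```

Emit:
{"name": "jog_arm", "arguments": {"series": [[-0.03,0,0,0,66],[-0.03,0,0,0,66],[-0.02,0,0,0,66],[0,0,0,0,66]]}}

```text
t: 9.17
tool_pos: [665.8, 92.9, 13.8]
eef_rot: [180.0, 0.0, 179.1]
ft_force: [-0.3, -0.7, -2.1]
opening: 65.8
finger_force: 5.9
```

Emit:
{"name": "jog_arm", "arguments": {"series": [[-0.02,0,0,0,66],[-0.02,0,0,0,66],[-0.01,0,0,0,66],[0,0,0,0,66]]}}

```text
t: 9.5
tool_pos: [670.6, 92.9, 13.8]
eef_rot: [-180.0, 0.0, 179.2]
ft_force: [0.2, 0.3, -2.4]
opening: 65.7
finger_force: 5.9
```

Emit:
{"name": "jog_arm", "arguments": {"series": [[-0.02,0,0,0,66],[-0.02,0,0,0,66],[0,0,0,0,66],[0,0,0,0,66]]}}

```text
t: 9.83
tool_pos: [673.1, 93.0, 13.4]
eef_rot: [180.0, -0.1, 179.2]
ft_force: [-7.4, 0.3, -0.8]
opening: 65.7
finger_force: 9.1
```

Emit:
{"name": "jog_arm", "arguments": {"series": [[-0.02,0,0,0,66],[-0.02,0,0,0,66],[0,0,0,0,66],[0,0,0,0,66]]}}

```text
t: 10.17
tool_pos: [675.4, 93.2, 12.9]
eef_rot: [180.0, -0.3, 179.2]
ft_force: [-14.6, 2.4, 1.5]
opening: 65.7
finger_force: 16.8
```

```bash
python3 v.py pics/s4.png 260 140 380 230
```

```text
[675.4  93.2  12.9]
```

View pics/s4.png

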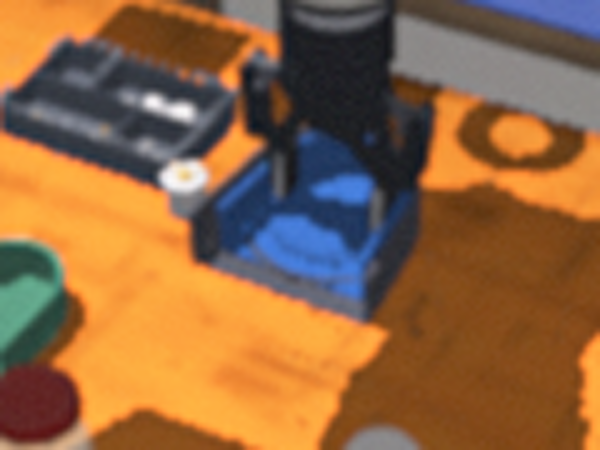

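Emit:
{"name": "jog_arm", "arguments": {"series": [[-0.03,0,0,0,66],[0,0,0,0,66],[0,0,0,0,66],[0,0,0,0,60],[0,0,0,0,50],[0,0,0,0,40],[0,0,0,0,30],[0,0,0,0,30],[0,0,-0.2,0,30],[0,0,-0.4,0,30],[0,0,-0.4,0,30],[0,0,-0.4,0,30]]}}

```text
t: 11.22
tool_pos: [680.9, 92.7, 155.5]
eef_rot: [-180.0, -0.0, 179.1]
ft_force: [0.7, 0.4, 0.6]
opening: 30.1
finger_force: 0.0
```

Emit:
{"name": "jog_arm", "arguments": {"series": [[0.32,0.15,-0.08,0,30],[0.32,0.15,-0.08,0,30],[0.32,0.15,-0.08,0,30],[0.32,0.15,-0.08,0,30],[0.32,0.15,-0.08,0,30],[0.32,0.15,-0.08,0,30],[0,0,0,0.012,30],[0,0,0,0.012,30],[0,0,0,0,30],[0,0,0,0,30]]}}

```text
t: 12.05
tool_pos: [490.8, 185.6, 201.9]
eef_rot: [180.0, 0.0, 170.6]
ft_force: [0.5, 0.1, -0.3]
opening: 29.9
finger_force: 0.0
```

```bash
python3 - <<'E'
from fit import *
s=robot.read_state();print(np.round(s["tool_pos"],1),np.round(s["eef_rot"],1))
d=robot.get_image("wrist");c=wrist(d,s);T=robot.get_image("top")
p=np.array([proj(c,[500+a,241+b,z]) for a in(-70,55) for b in(-60,60) for z in(0,40)])
b=tuple(int(v) for v in np.r_[np.maximum(p.min(0),0),np.minimum(p.max(0),[640,400])]);print(b)
q,e=fit("small",(500,241,-9.4),[(c,b)]);print(np.round(q,1),round(e,3))
m=mask(c,"small",b);r=render(c,"small",q,m.shape,b)
o=np.dstack([m,r,r]);w=np.hstack([cv2.resize(d["img"][:,:,::-1],(480,300)),cv2.resize(o,(300,300))]);cv2.imwrite("pics/w5.png",w)
C=robot.get_image("scene")
B=((292,110,345,172),(293,160,352,210))
q,e=fit("medium",(682,93,-1),[(T,B[0])]);print("medium",np.round(q,1),round(e,3))
E
```

```text
[490.8 185.6 201.9] [180.    0.  170.6]
(304, 93, 439, 234)
[500.1 239.1  -5.3] 0.037
medium [ 6.828e+02  9.280e+01 -1.000e-01] 0.157
```

View pics/w5.png

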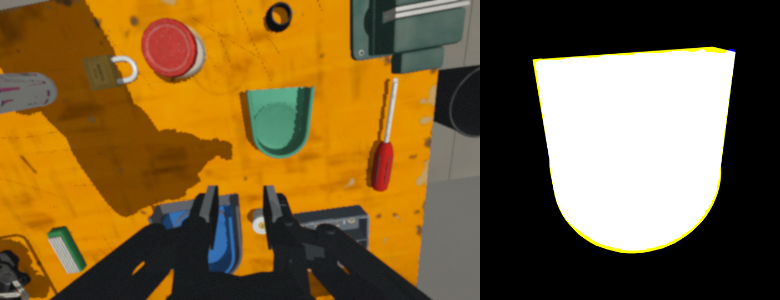

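The wrist fit (0.037) puts green at (500.1, 239.1, yaw -5.3). The blue fit agrees with its home pose. Descending into green.

Emit:
{"name": "jog_arm", "arguments": {"series": [[0.06,0.27,0,0,30],[0.055,0.264,0,0,30],[0,0,0,-0.0114,30],[0,0,0.35,0,30],[0,0,0.35,0,30],[0,0,0.35,0,30],[0,0,0.35,0,30],[0,0,0.25,0,30],[0,0,0.15,0,30],[0,0,0.1,0,30],[0,0,0,0,30],[0,0,0,0,30]]}}

```text
t: 13.2
tool_pos: [488.4, 240.1, 12.0]
eef_rot: [-180.0, -0.0, 174.6]
ft_force: [0.2, 0.2, 0.6]
opening: 29.7
finger_force: 0.0
```

Emit:
{"name": "jog_arm", "arguments": {"series": [[0,0,0,0,34],[0,0,0,0,37],[0,0,0,0,39],[0,0,0,0,40],[0,0,0,0,41],[0,0,0,0,42],[0,0,0,0,43],[0,0,0,0,44],[0,0,0,0,44],[0,0,0,0,44]]}}

```text
t: 14.03
tool_pos: [488.3, 240.2, 11.9]
eef_rot: [180.0, 0.0, 174.6]
ft_force: [-0.3, 1.1, 3.2]
opening: 42.5
finger_force: 20.4
```

Emit:
{"name": "jog_arm", "arguments": {"series": [[0,0,0,-0.007,44],[0,0,0,-0.006,44],[0,-0.1,0,0,44],[0,-0.2,0,0,44],[0,-0.2,0,0,44],[0,-0.2,0,0,44],[0,-0.2,0,0,44],[0,-0.2,0,0,44],[0,-0.2,0,0,44],[0,-0.1,0,0,44],[0,-0.05,0,0,44],[0,0,0,0,44]]}}

```text
t: 15.03
tool_pos: [486.4, 94.1, 11.9]
eef_rot: [-180.0, 0.0, 179.2]
ft_force: [-0.0, -2.8, 5.1]
opening: 42.8
finger_force: 20.9
```

Emit:
{"name": "jog_arm", "arguments": {"series": [[0,0,0,0,42],[-0.08,0,0,0,42],[-0.08,0,0,0,42],[-0.08,0,0,0,42],[-0.08,0,0,0,42],[-0.08,0,0,0,42],[0,0,0,0,42]]}}

```text
t: 15.62
tool_pos: [528.3, 94.7, 11.7]
eef_rot: [180.0, 0.1, 179.3]
ft_force: [1.7, 0.0, 1.6]
opening: 41.9
finger_force: 6.2
```

```bash
python3 v.py pics/s6.png 260 150 380 240
```

```text
[528.3  94.7  11.7]
```

View pics/s6.png

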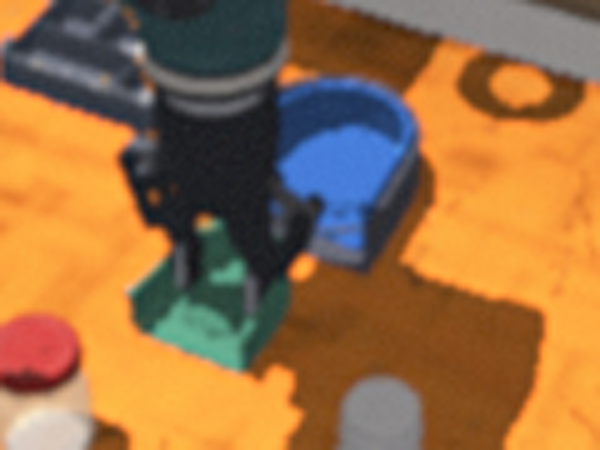

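Emit:
{"name": "jog_arm", "arguments": {"series": [[-0.08,0,0,0,42],[-0.08,0,0,0,42],[-0.08,0,0,0,42],[-0.08,0,0,0,42],[-0.08,0,0,0,42],[-0.08,0,0,0,42],[0,0,0,0,42]]}}

```text
t: 16.25
tool_pos: [576.3, 93.9, 11.9]
eef_rot: [180.0, 0.1, 179.3]
ft_force: [0.8, 0.7, 1.1]
opening: 41.9
finger_force: 6.8
```

Emit:
{"name": "jog_arm", "arguments": {"series": [[-0.08,0,-0.005,0,42],[-0.08,0,-0.005,0,42],[-0.08,0,-0.005,0,42],[-0.08,0,-0.005,0,42],[0,0,0,0,42]]}}

```text
t: 16.67
tool_pos: [608.4, 93.6, 14.3]
eef_rot: [180.0, 0.1, 179.3]
ft_force: [1.3, -0.1, 5.4]
opening: 42.3
finger_force: 7.4
```

Emit:
{"name": "jog_arm", "arguments": {"series": [[-0.08,0,-0.005,0,42],[-0.08,0,-0.005,0,42],[-0.08,0,-0.005,0,42],[-0.06,0,0,0,42],[-0.06,0,0,0,42],[0,0,0,0,42]]}}

```text
t: 17.17
tool_pos: [644.0, 93.2, 15.5]
eef_rot: [180.0, 0.1, 179.3]
ft_force: [1.1, -0.8, 5.6]
opening: 42.1
finger_force: 8.2
```

Emit:
{"name": "jog_arm", "arguments": {"series": [[-0.05,0,0,0,42],[-0.05,0,0,0,42],[-0.05,0,0,0,42],[-0.05,0,0,0,42],[-0.02,0,0,0,42],[-0.02,0,0,0,42],[0,0,0,0,42]]}}

```text
t: 17.75
tool_pos: [667.2, 92.9, 15.5]
eef_rot: [180.0, 0.0, 179.3]
ft_force: [-1.6, 0.4, 4.5]
opening: 42.0
finger_force: 8.3
```

Emit:
{"name": "jog_arm", "arguments": {"series": [[-0.03,0,0,0,42],[-0.03,0,0,0,42],[-0.02,0,0,0,42],[0,0,0,0,42]]}}

```text
t: 18.08
tool_pos: [675.1, 92.8, 15.5]
eef_rot: [180.0, 0.0, 179.3]
ft_force: [0.3, 0.1, 5.2]
opening: 41.9
finger_force: 8.3
```

Emit:
{"name": "jog_arm", "arguments": {"series": [[-0.02,0,0,0,42],[-0.02,0,0,0,42],[0,0,0,0,42],[0,0,0,0,42]]}}

```text
t: 18.42
tool_pos: [679.0, 92.8, 15.5]
eef_rot: [180.0, 0.0, 179.3]
ft_force: [0.9, 0.4, 4.8]
opening: 41.8
finger_force: 8.3
```

Emit:
{"name": "jog_arm", "arguments": {"series": [[-0.02,0,0,0,42],[-0.02,0,0,0,42],[0,0,0,0,42],[0,0,0,0,42]]}}

```text
t: 18.75
tool_pos: [681.5, 92.7, 15.2]
eef_rot: [-180.0, -0.1, 179.3]
ft_force: [-7.0, 0.7, 7.7]
opening: 42.1
finger_force: 12.1
```

Emit:
{"name": "jog_arm", "arguments": {"series": [[-0.02,0,0,0,42],[-0.01,0,0,0,42],[0,0,0,0,42],[0,0,0,0,42]]}}

```text
t: 19.08
tool_pos: [682.9, 92.8, 14.8]
eef_rot: [-180.0, -0.3, 179.3]
ft_force: [-14.7, 0.4, 10.8]
opening: 41.8
finger_force: 17.9
```

Emit:
{"name": "jog_arm", "arguments": {"series": [[-0.04,0,0,0,42],[0,0,0,0,42],[0,0,0,0,42],[0,0,0,0,36],[0,0,0,0,30],[0,0,0,0,24],[0,0,0,0,24],[0,0,-0.2,0,24],[0,0,-0.4,0,24],[0,0,-0.4,0,24],[0,0,-0.4,0,24],[0,0,-0.4,0,24]]}}

```text
t: 20.08
tool_pos: [689.1, 92.6, 197.4]
eef_rot: [180.0, 0.0, 179.3]
ft_force: [1.1, -0.0, 0.2]
opening: 24.0
finger_force: 0.0
```

Emit:
{"name": "jog_arm", "arguments": {"series": [[0.35,0.2,0,0,24],[0.35,0.2,0,0,24],[0.35,0.2,0,0,24],[0.35,0.2,0,0,24],[0.35,0.2,0,0,24],[0.35,0.2,0,0,24],[0.35,0.2,0,0,24],[0,0,0,0,24],[0,0,0,0,24]]}}

```text
t: 20.83
tool_pos: [444.9, 236.5, 195.9]
eef_rot: [180.0, 0.1, 179.4]
ft_force: [0.5, -0.2, -0.7]
opening: 24.0
finger_force: 0.0
```

```bash
python3 - <<'E'
from fit import *
T=robot.get_image("top");C=robot.get_image("scene")
B=(292,110,345,172)
for n,p in(("small",(690,93,-1)),):
    q,e=fit(n,p,[(T,B)]);print(n,np.round(q,1),round(e,3))
a=cv2.resize(T["img"][100:270,200:430],(460,340));b=cv2.resize(C["img"][140:225,270:355],(340,340),interpolation=cv2.INTER_CUBIC)
cv2.imwrite("pics/f.png",np.hstack([a,b])[:,:,::-1])
E
```

```text
small [ 6.907e+02  9.240e+01 -1.000e-01] 0.222
```

View pics/f.png

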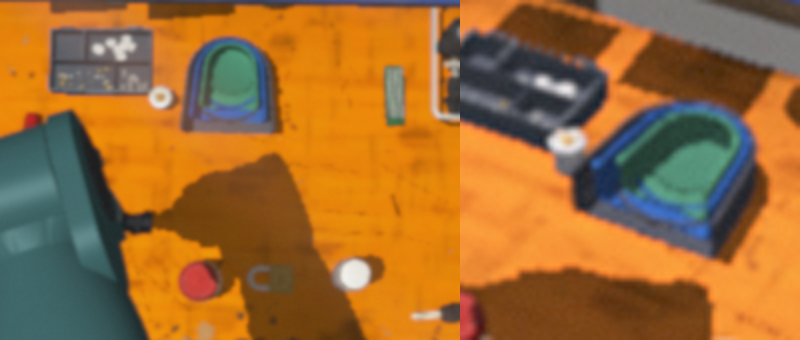

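The pans are nested at the nose: green fits at x=690.7 against about 690 expected. The bystanders in view haven't moved. Handing in.

```bash
python3 -c "
from rig import robot;print(robot.hand_in())"
```

```text
the job is handed in; nothing more can be done
None
```

The blue pan is home in the grey one and the green pan is home in the blue one, both slid in nose first. I handed the job in at about 21 s with the gripper clear; the hand-in gave no verdict.

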